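# Raise a vial on the cam lifter and hold it there

### The job

Stand the tall slim vial upright in the bore of the cam lifter, lowering it onto the pad inside rather than dropping it, and let go of it. Then swing the lifter's sprung lever round with the fingers to the point of highest lift (over the engraved line, not past it) and keep it there: finish while still holding the lever, with the vial raised. Leave the other bottles and the tin alone.

Things in the scene. Friction and masses are not known exactly. Their poses are not given: they have to be found in the camera images.
- vial: Tall slim straight-sided amber glass vial with black screw cap, loose, upright, about 60 g: diameter 28 mm (cap 27 mm), height 98 mm of which the top 23 mm is cap; foot chamfered 2 mm. Origin at the centre of its underside, z up its axis. Tallest and slimmest of the bottles; starts in any of three places, squat jar and dropper bottle in the other two.
- lifter: Cam lifter, fixed: white round base 150 mm across, 12 mm high; in its middle an upright aluminium sleeve, outer diameter 44 mm, top 70 mm above the table, bore diameter 32 mm; round the sleeve's foot a steel cam collar 72 mm across with the lever. In the bore is a steel pad, its top 35 mm above the table at rest. Origin: centre of the base's underside, on the bore axis; z up.
- bore_mouth (a point): Centre of the bore's mouth, at the top of the sleeve, 70 mm above the table.
- pad_top (a point): Centre of the top of the pad inside the bore; rises with the pad.
- mark (a point): Middle of a short black line engraved radially in the top of the base, 58 mm from the bore axis, at 2.32 rad counter-clockwise (from above) of the lifter's x axis. The lever's arm lies over it at highest lift.
- cam (a joint): Angle of the cam lever (rad) about the bore axis: 0 at rest against its stop, where the lever points 0.82 rad counter-clockwise (from above) of the lifter's x axis; grows counter-clockwise from above. Highest lift is at 1.5; past it the pad sinks again; end stop at 2.0. A spring always drives it back to 0: about 4 N at the handle at 1.5.
- handle_top (a point): Centre of the top of the lever's upright round black handle: diameter 20 mm, 26 to 86 mm above the table, its axis 115 mm from the bore axis, fixed on the end of a flat level steel arm (14 mm wide, 18 to 26 mm above the table) that turns about the bore axis. Its x axis points outward along the arm, z up.
- riser (a joint): Lift of the pad (m), driven only by the cam: 0 at rest, 0.016 at cam angle 1.5 (0.008 (cos(2 angle - 3) + 0.99)).
- squat_jar: Bystander: wide low amber jar with a black lid, diameter 58 mm, height 60 mm. Origin at the centre of its underside.
- dropper_bottle: Bystander: small amber bottle with a rubber dropper teat, diameter 39 mm, height 88 mm. Origin at the centre of its underside.
- tin: Bystander: low round aluminium tin, diameter 66 mm, height 44 mm, to the left of the lifter. Origin at the centre of its underside.
Things that resemble listed ones, but are neither listed nor needed, are in the scene too. Of the things that look like the lifter, take the one that is farthest from the robot's base at the start.

How it is judged:
On the way, in this order (a step that is already met when the one before it is completed fails the run):
1. the vial stands upright on the pad in the bore, let go, the lever still at rest (horizontal distance between vial and bore_mouth below 0.005 m and angle between vial's own z axis and vertical below 0.12 rad and distance between vial and pad_top below 0.006 m and contact force between the fingers and vial below 0.1 N and value of joint cam below 0.3 rad), for 0.2 s.
2. the fingers hold the lever at highest lift, the vial raised (horizontal distance between vial and bore_mouth below 0.005 m and angle between vial's own z axis and vertical below 0.12 rad and distance between vial and pad_top below 0.006 m and contact force between the fingers and vial below 0.1 N and value of joint riser above 0.0148 m and value of joint cam between 1.2 and 1.8 rad and contact force between the fingers and cam above 1 N), for 0.2 s.
At the end, for the whole second after the job is handed in: Fingers hold the lever still (over 1 N, under 0.1 rad/s) within 0.3 rad of 1.5, pad lifted 14.8 mm or more; the vial stands untouched on the pad (6 mm), on the bore axis (5 mm), tilt under 0.12 rad, 48 mm up or more; bystanders within 30 mm of their places, tilt under 0.2 rad (all of step 2 and height (world z) of vial above 0.048 m and velocity of joint cam between -0.1 and 0.1 rad/s and distance of each of squat_jar, dropper_bottle, tin from where it was at the start of the episode below 0.03 m and angle between each of squat_jar, dropper_bottle, tin's own z axis and vertical below 0.2 rad); the arm keeps its last pose, push and grip.
It fails at once if the squat jar is pushed away or tipped (distance of squat_jar from where it was at the start of the episode above 0.03 m or angle between squat_jar's own z axis and vertical above 0.3 rad).
It fails at once if the dropper bottle is pushed away or tipped (distance of dropper_bottle from where it was at the start of the episode above 0.03 m or angle between dropper_bottle's own z axis and vertical above 0.3 rad).
It fails at once if the tin is pushed away or tipped (distance of tin from where it was at the start of the episode above 0.03 m or angle between tin's own z axis and vertical above 0.3 rad).
It fails at once if the vial is dropped (falls freely faster than 0.55 m/s) (linear speed of vial above 0.55 m/s and contact force between the fingers and vial below 0.05 N).
It fails at once if the vial is tipped over (angle between vial's own z axis and vertical above 0.9 rad).
It also fails if it takes over 54 s, if anything falls off the work surface, if the arm or the gripper's body presses on something with over 40 N, if the wrist force passes 120 N, or if a joint passes its speed limit or range.

### The arm

A 7-joint arm with a two-finger parallel gripper is mounted at the origin on the work surface. World frame = base frame: x ahead of the robot, y to its left, z up, the work surface at z = 0. Lengths are in m, angles in rad, forces in N, time in s.
With the tool pointing down it reaches from about 0.425 to 0.875 m from the base axis. Payload 8.4 kg.
Tool frame: the origin (TCP) lies at the very end of the fingers, on their centre line; the grasp point (between the pads) lies 19 mm behind it; z points along the fingers, y is the line along which they close (so a half turn about z gives the same grasp; the last joint's range is limited). The gripper opens to 85 mm and grips with 20 to 120 N. Pads are 22 mm wide; open, the fingers measure 114 mm over their backs; the gripper's body (76 mm by 85 mm) begins 54 mm behind the grasp point. The pads swing forward as they close: fully open they stand 13 mm farther back than shut.
Start: joints at [-1.432, 0.333, 0.04, 1.465, -0.013, 1.343, -0.059], TCP at [0.153, 0.632, 0.231] pointing down, gripper open.
Joint ranges: [-2.58, 2.58], [-0.38, 2.09], [-1.3, 1.39], [0.25, 2.4], [-1.5, 4.64], [0.08, 2.09], [-2.65, 2.65]. Speed limits (rad/s): [2.22, 2.22, 2.79, 2.79, 3.14, 3.14, 3.14].

### API

Orientations are given as a unit quaternion [x, y, z, w].
In Python, from cell import r gives the robot as it stands.
- The arm moves only by the tool move_arm, never from a script. Its argument "rows" is a list of rows, each a list of 3 entries, a list of its own where there are three numbers: the shift along the tool's x, y, z in mm, then the turn about the tool's z in rad, then the closure, from 0 (fully open) to 1 (shut). A call has 1 to 5 rows; each row shifts and turns the commanded pose from where the row before left it, along the tool's axes as they then stand; what a row does not reach is not made up. A row lasts 1/12 s, in which the tool goes at most 41.7 mm and 7.16 degrees, less where a joint would pass 70% of its speed; a pose out of reach is approached as far as the arm can. A call with a gripper value outside its range is refused whole. The fingers move at their own pace and stop on an object; "squeeze" is the grip in N (left out, the last holds). Time passes only in rows, so rows that do not move let the fingers close. It gives the time, the measured TCP pose, the force, the opening and the grip force at its end, in the units of the state.
- r.observe(): the state, without advancing time (a new reading comes with each control period).
- r.get_image(name): name is "scene" or "top" or "wrist"; returns the picture (400x640x3 uint8, red, green, blue); there is no depth.
- r.camera_params(name): a dict with "mtx" (3x3 intrinsics, pixels), "R" (3x3) and "t" (3): a world point X has camera coordinates R X + t; the wrist camera has in their place "hand_eye" (4x4, takes a point from camera to tool coordinates, whose origin is the TCP and whose axes are the flange's). Camera axes: x right, y down, z forward; pixel columns grow to the right and rows downward; lengths in m; the calibration is good to about 2 mm. A picture is of the moment at which its call begins: read the wrist's pose just before it. camera_params takes no time and is no camera call.
- r.hand_in(): hands the job in; it is judged then, once.
Trained networks look in the newest picture that a camera, given by its name, has taken for a name from the list of things; names that differ only in an ending like _2 or _b are one class to them, and where a whole thing is asked for, a point or a joint stands for the part that bears it (a point fixed in the world has none). Each returns a list of dicts, best first, with "score" (0 to 1); they miss things now and then, are a little off and sometimes report something else, mostly with a low value. They report only what shows in the picture. A call takes as long as a camera call. They do not tell look-alikes from the thing itself.
- r.spot_in(camera, query): "bbox" ([left, top, right, bottom] in pixels, round what is visible of it).
- r.masks_of(camera, query): "mask" (400x640 bool, what is visible of it) and "bbox" ([left, top, right, bottom] in pixels, round what is visible of it).
- r.place_of(camera, query): "at" ([column, row] in pixels: a listed point, or the origin of a listed thing).
The state is a dict: "t": time; "q": joint angles; "dq": joint speeds; "tau": joint torques, N m; "tcp_pos": TCP position; "eef_rot": TCP orientation; "wrist_force": force on the tool from outside, world axes, zero at the start; "moment": the same for the moment, N m; "finger_gap": finger opening in m; "grasp_force": force on a finger pad.
Only numpy, scipy, OpenCV 4.12 (cv2) and the standard library are available. Lean on these libraries where they do the work, as an engineer would, in place of code of your own. Each camera call takes 0.05 s, during which the arm holds its last target. There are 200 camera calls.

## Working session

There is one attempt and no reset: what is moved stays moved. The work goes in short steps, Python scripts to look and compute and a tool call to move; the robot and the scene stay as the last step left them, time stands still between calls to the robot, and variables do not carry over. Pictures are saved under pics/ and viewed, at most 10 in all, crops included, and the job is handed in when it is done.

Besides the shell and the picture viewer there is one more tool, called after "Emit:" by a JSON object that holds its "method" and its "body", one argument or row to a line. move_arm: Moves the arm, as the interface text tells. Its arguments: {"type":"object","properties":{"rows":{"type":"array"},"squeeze":{"type":"number"}},"required":["rows"]}

```bash
mkdir -p pics; cat > h.py <<'E'
import numpy as np, cv2
from cell import r
from scipy.spatial.transform import Rotation as Ro
def cam(n):
    p=r.camera_params(n); K=np.array(p['mtx'])
    if 'hand_eye' in p:
        s=r.observe(); T=np.eye(4); T[:3,:3]=Ro.from_quat(s['eef_rot']).as_matrix(); T[:3,3]=s['tcp_pos']
        C=np.linalg.inv(T@np.array(p['hand_eye'])); return K,C[:3,:3],C[:3,3]
    return K,np.array(p['R']),np.array(p['t'])
def at_z(n,px,z):
    K,R,t=cam(n); d=R.T@np.linalg.solve(K,[px[0],px[1],1]); c=-R.T@t
    return c+d*(z-c[2])/d[2]
def proj(n,X):
    K,R,t=cam(n); p=K@(R@np.array(X)+t); return p[:2]/p[2]
def save(n,f):
    im=r.get_image(n); cv2.imwrite('pics/'+f,cv2.cvtColor(im,cv2.COLOR_RGB2BGR)); return im
E
python3 - <<'E'
from h import *
a=r.get_image('top');b=r.get_image('scene')
cv2.imwrite('pics/a.png',cv2.cvtColor(cv2.resize(np.vstack([a,b]),(800*480//600*3//2*0+480,600)),cv2.COLOR_RGB2BGR))
zs={'vial':0,'lifter':0,'bore_mouth':.07,'handle_top':.086,'mark':.012,'squat_jar':0,'dropper_bottle':0,'tin':0}
for c in('top','scene'):
  for q,z in zs.items():
    for d in r.place_of(c,q)[:4]: print(c,q,round(d['score'],2),np.round(d['at']),np.round(at_z(c,d['at'],z),3))
s=r.observe();print(s['t'],s['tcp_pos'],s['eef_rot'])
E
```

```text
top vial 0.59 [385. 129.] [ 0.656 -0.17   0.   ]
top vial 0.53 [382. 202.] [ 0.445 -0.166  0.   ]
top lifter 0.94 [435. 296.] [ 0.182 -0.324  0.   ]
top lifter 0.82 [315. 162.] [0.555 0.029 0.   ]
top lifter 0.7 [259. 244.] [0.313 0.182 0.   ]
top bore_mouth 0.96 [259. 251.] [0.295 0.173 0.07 ]
top bore_mouth 0.96 [441. 297.] [ 0.187 -0.323  0.07 ]
top bore_mouth 0.92 [311. 165.] [0.535 0.04  0.07 ]
top handle_top 0.87 [221. 226.] [0.36  0.277 0.086]
top mark 0.9 [301. 179.] [0.501 0.069 0.012]
top mark 0.84 [424. 311.] [ 0.14  -0.292  0.012]
top mark 0.76 [248. 260.] [0.267 0.211 0.012]
top squat_jar 0.79 [381. 204.] [ 0.438 -0.164  0.   ]
top dropper_bottle 0.72 [429. 166.] [ 0.552 -0.302  0.   ]
top tin 0.62 [191. 189.] [0.465 0.38  0.   ]
scene vial 0.79 [209. 273.] [ 0.662 -0.175  0.   ]
scene lifter 0.74 [225. 162.] [ 0.193 -0.323  0.   ]
scene lifter 0.69 [358. 208.] [0.321 0.177 0.   ]
scene lifter 0.61 [295. 253.] [0.542 0.031 0.   ]
scene bore_mouth 0.9 [298. 237.] [0.541 0.042 0.07 ]
scene bore_mouth 0.88 [362. 189.] [0.307 0.182 0.07 ]
scene bore_mouth 0.83 [224. 144.] [ 0.18  -0.319  0.07 ]
scene handle_top 0.93 [394. 201.] [0.354 0.281 0.086]
scene handle_top 0.87 [243. 154.] [ 0.244 -0.223  0.086]
scene handle_top 0.77 [327. 256.] [0.599 0.134 0.086]
scene handle_top 0.3 [297. 238.] [0.558 0.045 0.086]
scene mark 0.91 [309. 236.] [0.477 0.058 0.012]
scene mark 0.65 [370. 193.] [0.255 0.206 0.012]
scene mark 0.57 [238. 153.] [ 0.146 -0.291  0.012]
scene mark 0.29 [239. 216.] [ 0.45  -0.168  0.012]
scene squat_jar 0.73 [241. 216.] [ 0.436 -0.171  0.   ]
scene dropper_bottle 0.66 [186. 233.] [ 0.541 -0.303  0.   ]
scene tin 0.92 [423. 255.] [0.464 0.384 0.   ]
scene tin 0.47 [325. 257.] [ 0.536  0.119 -0.   ]
0.9 [0.15313032 0.6316641  0.2312993 ] [ 1.18649090e-01  9.92936248e-01 -2.82635536e-05  5.34664525e-06]
```

View pics/a.png

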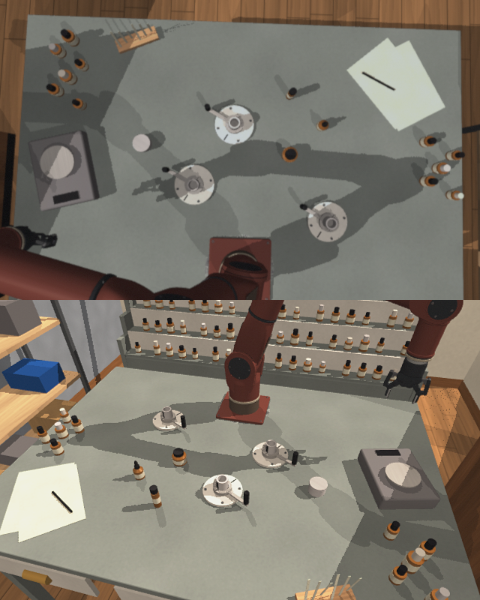

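Lifter candidates in the top view: (313,163), (259,247) and (438,296), at about 0.54, 0.36 and 0.37 m from the base. The task wants the farthest one, (313,163). Vial candidates: (385,129), the tallest and slimmest, against the jar at (381,204) and the dropper bottle at (429,166). I'll check both choices in an enlarged crop.

```bash
python3 - <<'E'
from h import *
a=r.get_image('top')[90:230,270:450];b=r.get_image('scene')[190:330,170:350]
cv2.imwrite('pics/b.png',cv2.cvtColor(cv2.resize(np.hstack([a,b]),(800,311),interpolation=cv2.INTER_CUBIC),cv2.COLOR_RGB2BGR))
for c in('top','scene'):
  for q in('vial','handle_top'):
    for d in r.spot_in(c,q)[:3]: print(c,q,round(d['score'],2),np.round(d['bbox']))
for X in [(.657,-.172,0),(.657,-.172,.098),(.54,.04,.07),(.599,.134,.086)]: print(X,proj('top',X).round(),proj('scene',X).round())
E
```

```text
top vial 0.58 [383. 118. 396. 133.]
top handle_top 0.95 [270. 136. 326. 179.]
top handle_top 0.94 [402. 269. 451. 304.]
top handle_top 0.87 [219. 220. 270. 260.]
scene vial 0.86 [198. 246. 216. 279.]
scene handle_top 0.8 [281. 242. 334. 272.]
scene handle_top 0.75 [349. 188. 398. 224.]
scene handle_top 0.59 [215. 150. 248. 173.]
(0.657, -0.172, 0) [385. 129.] [211. 272.]
(0.657, -0.172, 0.098) [391. 122.] [205. 248.]
(0.54, 0.04, 0.07) [311. 163.] [297. 237.]
(0.599, 0.134, 0.086) [278. 140.] [327. 256.]
```

View pics/b.png

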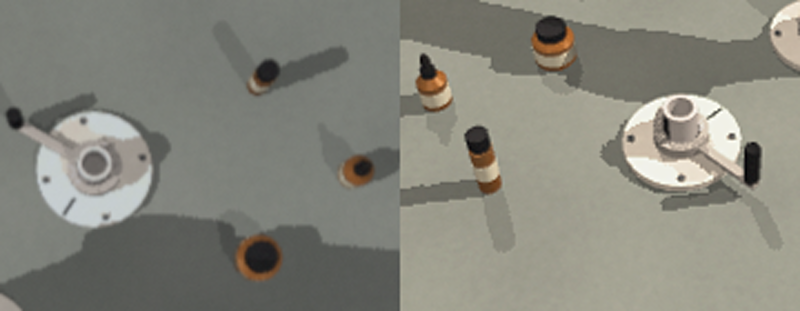

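The crop confirms it. The right lifter is at top (313,163), with its handle at (278,140) and the mark at lower left. The vial is at (385,129), with its slim body and black cap clear in the scene view at (207,262).

```bash
cat >> h.py <<'E'
def plan(goal,yaz,n,clo=0,start=None):
    """rows from the measured pose to world TCP goal with tool y at azimuth yaz (tool down)"""
    s=r.observe(); R=Ro.from_quat(s['eef_rot']).as_matrix(); p=np.array(s['tcp_pos']); a=np.arctan2(R[1,1],R[0,1])
    if start is not None: p=np.array(start[:3]); a=start[3]
    da=(yaz-a+np.pi/2)%np.pi-np.pi/2; rows=[]; g=np.array(goal); d=(g-p)/n; q=p.copy()
    for i in range(n):
        w=p+d*(i+1)-q; c,sn=np.cos(a),np.sin(a)
        # tool x azimuth = a+pi/2, y = a, z down
        m=[round(-sn*w[0]*1e3+c*w[1]*1e3,1),round((c*w[0]+sn*w[1])*1e3,1),round(-w[2]*1e3,1)]; t=round(-da/n,3)
        rows.append([m,t,clo])
        q=q+np.array([-sn*m[0]+c*m[1],c*m[0]+sn*m[1],-m[2]])/1e3; a-=t
    for k in range(0,n,5): print(str(rows[k:k+5]).replace(' ',''))
def st():
    s=r.observe();R=Ro.from_quat(s['eef_rot']).as_matrix()
    print('t',round(s['t'],2),np.round(s['tcp_pos'],4),'yaz',round(np.arctan2(R[1,1],R[0,1]),3),'gap',s['finger_gap'],'q',np.round(s['q'],2),np.round(s['wrist_force'],1)); return s
E
python3 - <<'E'
from h import *
print(np.round(r.camera_params('wrist')['hand_eye'],3)); 
st(); plan([.62,-.13,.231],1.333-1.59,25)
E
```

```text
[[ 0.    -0.961 -0.276  0.07 ]
 [ 1.     0.    -0.001 -0.001]
 [ 0.001 -0.276  0.961 -0.142]
 [ 0.     0.     0.     1.   ]]
t 1.2 [0.1531 0.6317 0.2313] yaz 1.333 gap 0.08525793428294082 q [-1.43  0.33  0.04  1.47 -0.01  1.34 -0.06] [ 0.8 -0.3 -0.3]
[[[np.float64(-25.3),np.float64(-25.2),np.float64(0.0)],np.float64(-0.062),0],[[np.float64(-23.7),np.float64(-26.7),np.float64(0.0)],np.float64(-0.062),0],[[np.float64(-22.1),np.float64(-28.2),np.float64(0.0)],np.float64(-0.062),0],[[np.float64(-20.2),np.float64(-29.5),np.float64(0.0)],np.float64(-0.062),0],[[np.float64(-18.4),np.float64(-30.6),np.float64(0.1)],np.float64(-0.062),0]]
[[[np.float64(-16.4),np.float64(-31.7),np.float64(-0.0)],np.float64(-0.062),0],[[np.float64(-14.4),np.float64(-32.7),np.float64(-0.0)],np.float64(-0.062),0],[[np.float64(-12.4),np.float64(-33.6),np.float64(-0.0)],np.float64(-0.062),0],[[np.float64(-10.3),np.float64(-34.2),np.float64(0.0)],np.float64(-0.062),0],[[np.float64(-8.1),np.float64(-34.8),np.float64(0.0)],np.float64(-0.062),0]]
[[[np.float64(-6.0),np.float64(-35.2),np.float64(0.0)],np.float64(-0.062)
[... 373 characters left out ...]
4(-0.062),0],[[np.float64(7.2),np.float64(-35.0),np.float64(0.0)],np.float64(-0.062),0],[[np.float64(9.4),np.float64(-34.4),np.float64(0.0)],np.float64(-0.062),0],[[np.float64(11.6),np.float64(-33.9),np.float64(0.0)],np.float64(-0.062),0],[[np.float64(13.6),np.float64(-33.0),np.float64(0.0)],np.float64(-0.062),0]]
[[[np.float64(15.6),np.float64(-32.2),np.float64(0.1)],np.float64(-0.062),0],[[np.float64(17.6),np.float64(-31.1),np.float64(-0.0)],np.float64(-0.062),0],[[np.float64(19.4),np.float64(-30.0),np.float64(-0.0)],np.float64(-0.062),0],[[np.float64(21.3),np.float64(-28.7),np.float64(-0.0)],np.float64(-0.062),0],[[np.float64(23.0),np.float64(-27.3),np.float64(0.0)],np.float64(-0.062),0]]
```

```bash
sed -i 's|da=(yaz.*rows=\[\]|da=yaz-a; rows=[]|; s|m=\[round(\(.*\)\]; t=round(-da/n,3)|m=[float(v) for v in [round(\1]]; t=float(round(-da/n,3))|' h.py
python3 - <<'E'
from h import *
plan([.66,-.14,.231],-.257,25)
E
```

```text
[[[-27.0,-25.2,0.0],0.064,0],[[-28.5,-23.5,0.0],0.064,0],[[-30.0,-21.5,0.0],0.064,0],[[-31.3,-19.7,0.0],0.064,0],[[-32.5,-17.5,0.1],0.064,0]]
[[[-33.5,-15.5,-0.0],0.064,0],[[-34.5,-13.3,-0.0],0.064,0],[[-35.2,-11.0,-0.0],0.064,0],[[-35.9,-8.8,0.0],0.064,0],[[-36.3,-6.4,0.0],0.064,0]]
[[[-36.7,-4.2,0.0],0.064,0],[[-36.9,-1.7,0.0],0.064,0],[[-37.0,0.6,0.1],0.064,0],[[-36.8,2.9,-0.0],0.064,0],[[-36.5,5.3,-0.0],0.064,0]]
[[[-36.2,7.7,-0.0],0.064,0],[[-35.5,9.9,0.0],0.064,0],[[-34.9,12.2,0.0],0.064,0],[[-34.0,14.4,0.0],0.064,0],[[-33.0,16.5,0.0],0.064,0]]
[[[-31.9,18.6,0.1],0.064,0],[[-30.7,20.6,-0.0],0.064,0],[[-29.2,22.6,-0.0],0.064,0],[[-27.8,24.3,-0.0],0.064,0],[[-26.1,26.1,0.0],0.064,0]]
```

Emit:
{"method": "move_arm", "body": {
  "rows": [
    [[-27,-25,0],0.064,0],
    [[-28.5,-23.5,0],0.064,0],
    [[-30,-21.5,0],0.064,0],
    [[-31.5,-19.5,0],0.064,0],
    [[-32.5,-17.5,0],0.064,0]
  ]
}}

```text
t: 1.62
tcp_pos: [0.2556, 0.476, 0.2313]
eef_rot: [0.277, 0.961, 0.0, -0.0]
wrist_force: [1.2, 0.1, 0.4]
finger_gap: 0.0855
grasp_force: 0.0
```

Emit:
{"method": "move_arm", "body": {
  "rows": [
    [[-33.5,-15.5,0],0.064,0],
    [[-34.5,-13.5,0],0.064,0],
    [[-35,-11,0],0.064,0],
    [[-36,-9,0],0.064,0],
    [[-36.5,-6.5,0],0.064,0]
  ]
}}

```text
t: 2.03
tcp_pos: [0.3566, 0.3213, 0.2316]
eef_rot: [0.426, 0.905, 0.0, -0.0]
wrist_force: [1.0, 0.8, -0.2]
finger_gap: 0.0854
grasp_force: 0.0
```

Emit:
{"method": "move_arm", "body": {
  "rows": [
    [[-36.5,-4,0],0.064,0],
    [[-37,-1.5,0],0.064,0],
    [[-37,0.5,0],0.064,0],
    [[-37,3,0],0.064,0],
    [[-36.5,5.5,0],0.064,0]
  ]
}}

```text
t: 2.45
tcp_pos: [0.4585, 0.167, 0.2317]
eef_rot: [0.565, 0.825, 0.0, 0.0]
wrist_force: [1.3, 1.6, -0.0]
finger_gap: 0.0848
grasp_force: 0.0
```

Emit:
{"method": "move_arm", "body": {
  "rows": [
    [[-36,7.5,0],0.064,0],
    [[-35.5,10,0],0.064,0],
    [[-35,12,0],0.064,0],
    [[-34,14.5,0],0.064,0],
    [[-33,16.5,0],0.064,0]
  ]
}}

```text
t: 2.87
tcp_pos: [0.5598, 0.0128, 0.2318]
eef_rot: [0.689, 0.725, 0.001, 0.0]
wrist_force: [0.5, 0.1, 0.0]
finger_gap: 0.0854
grasp_force: 0.0
```

Emit:
{"method": "move_arm", "body": {
  "rows": [
    [[-32,18.5,0],0.064,0],
    [[-30.5,20.5,0],0.064,0],
    [[-29,22.5,0],0.064,0],
    [[-28,24.5,0],0.064,0],
    [[-26,26,0],0.064,0]
  ]
}}

```text
t: 3.28
tcp_pos: [0.6611, -0.141, 0.2312]
eef_rot: [0.796, 0.606, 0.0, 0.0]
wrist_force: [0.0, -0.6, 0.8]
finger_gap: 0.0854
grasp_force: 0.0
```

```bash
python3 - <<'E'
from h import *
st(); save('wrist','c.png')
for d in r.place_of('wrist','vial')[:2]: print(d['score'],d['at'],at_z('wrist',d['at'],0).round(4))
for d in r.masks_of('wrist','vial')[:2]: print(d['score'],d['bbox'])
for z in(0,.098):
  for da in(0,1,2,3): pass
  print(z,proj('wrist',[.657,-.172,z]).round())
E
```

```text
t 3.28 [ 0.6611 -0.141   0.2312] yaz -0.269 gap 0.08536359535858286 q [-0.41  0.47  0.79  1.42 -0.34  1.38  0.12] [ 0.  -0.6  0.8]
0.88 [322.9, 190.7] [ 0.66  -0.179  0.   ]
0.55 [313.4, 181.3, 341.9, 231.9]
0 [320. 188.]
0.098 [321. 216.]
```

View pics/c.png

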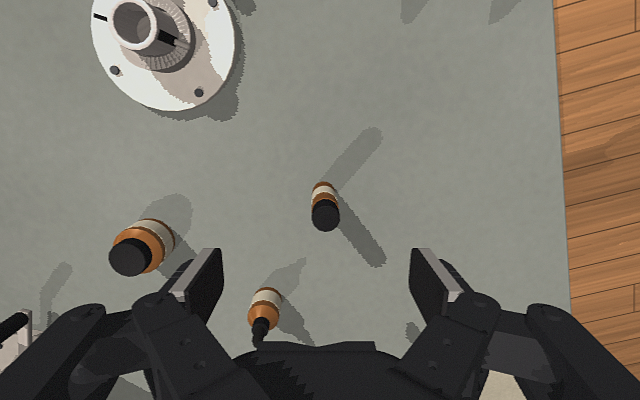

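The wrist view shows the vial alone: cap centre near (325,216), foot near (323,186). The jar is at (265,310) and the dropper bottle at (145,248). The right lifter's mouth is at (135,27).

```bash
python3 - <<'E'
from h import *
v=at_z('wrist',(325.5,215),.098); print(v, at_z('wrist',(323.5,190),.002), at_z('wrist',(135,27),.07))
for n in('top','scene'): print(proj(n,[.660,-.177,.098]).round(1),proj(n,[.660,-.177,0]).round(1))
plan([v[0],v[1],.17],-.269,3); plan([v[0],v[1],.041],-.269,4,start=[v[0],v[1],.17,-.269])
E
```

```text
[ 0.66095774 -0.17249121  0.098     ] [ 0.66064996 -0.17444687  0.002     ] [0.54509946 0.02853343 0.07      ]
[392.7 120.7] [387.1 128. ]
[202.4 248.7] [209.1 272.3]
[[[-9.3,2.9,20.1],-0.001,0],[[-9.2,2.8,20.1],-0.001,0],[[-9.3,2.8,20.2],-0.001,0]]
[[[0.0,0.0,32.2],-0.0,0],[[0.0,0.0,32.3],-0.0,0],[[0.0,0.0,32.2],-0.0,0],[[0.0,0.0,32.3],-0.0,0]]
```

Emit:
{"method": "move_arm", "body": {
  "rows": [
    [[-9.5,3,20],0,0],
    [[-9.5,3,20],0,0],
    [[-9.5,2.5,20],0,0],
    [[0,0,0],0,0],
    [[0,0,30],0,0]
  ],
  "squeeze": 25
}}

```text
t: 3.85
tcp_pos: [0.663, -0.1697, 0.1461]
eef_rot: [0.795, 0.607, 0.002, 0.002]
wrist_force: [1.0, -0.6, 0.9]
finger_gap: 0.0854
grasp_force: 0.0
```

Emit:
{"method": "move_arm", "body": {
  "rows": [
    [[0,0,35],0,0],
    [[0,0,35],0,0],
    [[0,0,29],0,0],
    [[0,0,0],0,0]
  ]
}}

```text
t: 4.18
tcp_pos: [0.658, -0.166, 0.0375]
eef_rot: [0.794, 0.608, -0.002, -0.003]
wrist_force: [-1.2, 0.3, -0.6]
finger_gap: 0.0854
grasp_force: 0.0
```

```bash
python3 - <<'E'
from h import *
st(); save('wrist','d.png')
E
```

```text
t 4.18 [ 0.658  -0.166   0.0375] yaz -0.265 gap 0.08537069943228634 q [-0.31  0.65  0.7   1.6  -0.46  1.07  0.25] [-1.2  0.3 -0.6]
```

View pics/d.png

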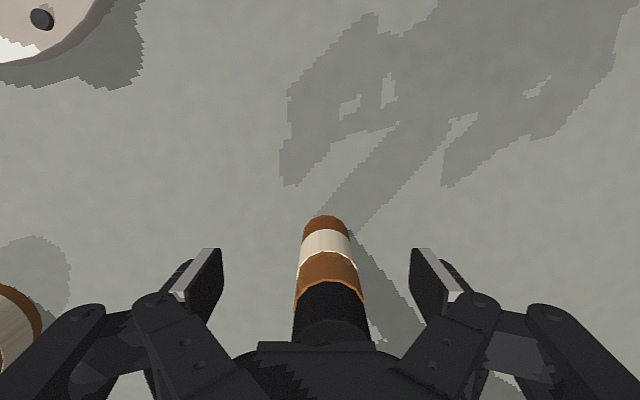

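The vial stands between the open fingers, around column 330, with the finger midpoint near 316. I'll let the arm settle and correct before closing.

Emit:
{"method": "move_arm", "body": {
  "rows": [
    [[0,0,0],0,0],
    [[0,0,0],0,0],
    [[0,0,0],0,0]
  ]
}}

```text
t: 4.48
tcp_pos: [0.6624, -0.1696, 0.0452]
eef_rot: [0.795, 0.607, 0.001, 0.001]
wrist_force: [-0.5, -0.6, -0.1]
finger_gap: 0.0853
grasp_force: 0.0
```

```bash
python3 - <<'E'
from h import *
st(); r.get_image('wrist')
for d in r.masks_of('wrist','vial')[:1]:
  print(d['score'],d['bbox']); m=d['mask']; 
  for y in range(220,360,20): 
    x=np.where(m[y])[0]; print(y,x.min() if len(x) else 0,x.max() if len(x) else 0)
for z in (0,.04,.06,.09,.098): print(z,[proj('wrist',[x,y,z]).round() for x,y in((.661,-.173),(.661,-.166))])
E
```

```text
t 4.48 [ 0.6624 -0.1696  0.0452] yaz -0.267 gap 0.08530640200412583 q [-0.31  0.64  0.71  1.6  -0.46  1.07  0.25] [-0.5 -0.6 -0.1]
0.68 [282.4, 207.4, 355.9, 344.6]
220 296 335
240 291 340
260 288 344
280 285 348
300 283 350
320 279 354
340 285 350
0 [array([316., 226.]), array([313., 216.])]
0.04 [array([316., 255.]), array([313., 242.])]
0.06 [array([316., 275.]), array([312., 261.])]
0.09 [array([317., 318.]), array([311., 302.])]
0.098 [array([317., 334.]), array([311., 316.])]
```

Emit:
{"method": "move_arm", "body": {
  "rows": [
    [[-3.5,0,4],0,0.3],
    [[0,0,0],0,0.6],
    [[0,0,0],0,0.9],
    [[0,0,0],0,1],
    [[0,0,0],0,1]
  ],
  "squeeze": 25
}}

```text
t: 5.0
tcp_pos: [0.6599, -0.1729, 0.0383]
eef_rot: [0.795, 0.607, -0.0, 0.0]
wrist_force: [-0.1, -0.3, 3.4]
finger_gap: 0.0276
grasp_force: 25.5
```

Emit:
{"method": "move_arm", "body": {
  "rows": [
    [[0,0,0],0,1],
    [[0,0,0],0,1],
    [[0,0,0],0,1]
  ]
}}

```text
t: 5.25
tcp_pos: [0.6599, -0.1729, 0.0384]
eef_rot: [0.795, 0.607, -0.0, 0.0]
wrist_force: [0.4, 0.5, 0.9]
finger_gap: 0.0276
grasp_force: 25.4
```

Emit:
{"method": "move_arm", "body": {
  "rows": [
    [[0,0,-10],0,1],
    [[0,0,-30],0,1],
    [[0,0,-35],0,1],
    [[0,0,-35],0,1],
    [[0,0,0],0,1]
  ]
}}

```text
t: 5.67
tcp_pos: [0.663, -0.1746, 0.1566]
eef_rot: [0.795, 0.606, 0.003, 0.004]
wrist_force: [1.1, -0.6, -0.6]
finger_gap: 0.0272
grasp_force: 25.4
```

```bash
python3 - <<'E'
from h import *
st(); plan([.53,-.04,.15],-.267,7,1)
E
```

```text
t 5.67 [ 0.663  -0.1746  0.1566] yaz -0.268 gap 0.027150447049599208 q [-0.34  0.54  0.77  1.5  -0.39  1.25  0.2 ] [ 1.1 -0.6 -0.6]
[[[13.5,-23.4,0.9],-0.0,1],[[13.5,-23.4,1.0],-0.0,1],[[13.6,-23.4,0.9],-0.0,1],[[13.5,-23.4,1.0],-0.0,1],[[13.5,-23.4,0.9],-0.0,1]]
[[[13.5,-23.4,1.0],-0.0,1],[[13.5,-23.4,0.9],-0.0,1]]
```

Emit:
{"method": "move_arm", "body": {
  "rows": [
    [[8,-14,0],0,1],
    [[14,-24,0],0,1],
    [[17,-28,0],0,1],
    [[17,-28,0],0,1],
    [[17,-30,0],0,1]
  ]
}}

```text
t: 6.08
tcp_pos: [0.5586, -0.069, 0.1484]
eef_rot: [0.795, 0.607, 0.0, 0.0]
wrist_force: [0.2, 0.6, -0.2]
finger_gap: 0.0275
grasp_force: 25.3
```

Emit:
{"method": "move_arm", "body": {
  "rows": [
    [[14,-25,0],0,1],
    [[8,-14,0],0,1],
    [[0,0,0],0,1],
    [[0,0,0],0,1],
    [[0,0,0],0,1]
  ]
}}

```text
t: 6.5
tcp_pos: [0.5284, -0.0387, 0.1489]
eef_rot: [0.795, 0.607, 0.0, 0.0]
wrist_force: [1.0, 0.1, -0.9]
finger_gap: 0.0273
grasp_force: 25.3
```

```bash
python3 - <<'E'
from h import *
st(); save('wrist','e.png')
for q,z in(('bore_mouth',.07),('mark',.012),('handle_top',.086),('lifter',0)):
  for d in r.place_of('wrist',q)[:2]: print(q,d['score'],d['at'],at_z('wrist',d['at'],z).round(4))
E
```

```text
t 6.5 [ 0.5284 -0.0387  0.1489] yaz -0.267 gap 0.02731806047756903 q [-0.74  0.18  0.82  1.9  -0.15  1.12 -0.13] [ 1.   0.1 -0.9]
bore_mouth 0.71 [307.9, 95.5] [0.5433 0.0356 0.07  ]
mark 0.68 [242.4, 78.1] [0.4935 0.0653 0.012 ]
lifter 0.77 [308.2, 98.0] [0.5415 0.0361 0.    ]
lifter 0.45 [307.3, 98.5] [0.5406 0.0359 0.    ]
```

View pics/e.png

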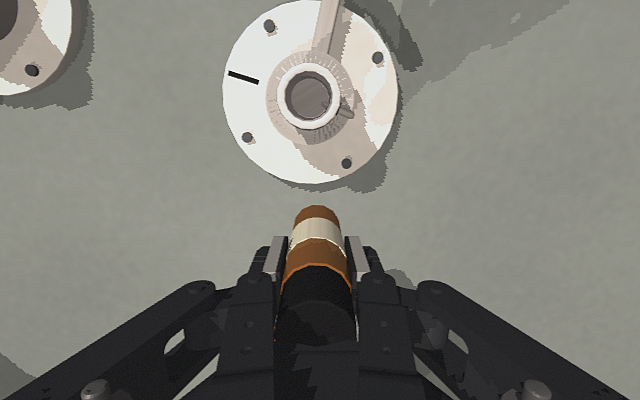

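The wrist view shows the lifter's mouth centred near (308,96), the mark at (243,78) and the arm leading up from the collar toward (328,10). The gripped vial's foot edge is near (317,206). I'll refine the bore axis and the vial's offset in the hand from their outlines.

```bash
python3 - <<'E'
from h import *
from scipy.optimize import least_squares
im=cv2.imread('pics/e.png'); g=cv2.cvtColor(im,cv2.COLOR_BGR2GRAY).astype(float)
K,R,t=cam('wrist')
def circ(cx,cy,rad,z,n=120):
    a=np.linspace(0,2*np.pi,n,endpoint=False); P=np.c_[cx+rad*np.cos(a),cy+rad*np.sin(a),0*a+z]
    p=(R@P.T).T+t; p=(K@p.T).T; return p[:,:2]/p[:,2:]
gs=cv2.GaussianBlur(g,(0,0),1.0).astype(np.float32)
def samp(p): return cv2.remap(gs,p[:,0].astype(np.float32)[None],p[:,1].astype(np.float32)[None],cv2.INTER_LINEAR,borderMode=cv2.BORDER_REPLICATE)[0]
def best(rad,z,sgn,c0,w=.008):
    out=[]
    for dx in np.arange(-w,w+1e-9,.0005):
      for dy in np.arange(-w,w+1e-9,.0005):
        c=(c0[0]+dx,c0[1]+dy); d=sgn*(samp(circ(*c,rad+.0012,z))-samp(circ(*c,rad-.0012,z)))
        out.append((np.mean(np.clip(d,-5,40)),c))
    out.sort(reverse=True); return np.round(out[0][0],1),np.round(np.mean([o[1] for o in out[:5]],0),4)
print('bore',best(.016,.07,1,(.5425,.036)))
print('sleeve out',best(.022,.07,-1,(.5425,.036)))
print('base',best(.075,.012,-1,(.5425,.036)))
s=r.observe()
# vial foot (back half visible): bbox of projected foot
vz=s['tcp_pos'][2]-.0384
for dx in(-.003,0,.003):
  x=np.array([np.cos(1.304),np.sin(1.304)])*dx+np.array(s['tcp_pos'][:2]); p=circ(*x,.014,vz+.002); q=circ(*x,.012,vz); print(dx,'foot cols',p[:,0].min().round(1),p[:,0].max().round(1),'top row',p[:,1].min().round(1),q[:,1].min().round(1))
sub=im[195:240:3,280:355:3]; hsv=cv2.cvtColor(im,cv2.COLOR_BGR2HSV)
m=(hsv[...,1]>120); 
for y in(204,206,208,212,216): 
  x=np.where(m[y,270:365])[0]+270; print(y,x.min() if len(x) else 0,x.max() if len(x) else 0)
for q in (('scene'),('top')): pass
E
```

```text
bore (np.float32(40.0), array([0.5438, 0.0358]))
sleeve out (np.float32(23.4), array([0.5429, 0.0353]))
base (np.float32(33.7), array([0.5431, 0.0352]))
-0.003 foot cols 293.1 339.1 top row 208.0 210.1
0 foot cols 293.0 339.2 top row 203.2 205.3
0.003 foot cols 292.9 339.3 top row 198.3 200.6
204 0 0
206 309 324
208 305 327
212 300 332
216 297 335
```

```bash
python3 - <<'E'
from h import *
plan([.5432,.0354,.125],-.267,5,1)
E
```

```text
[[[15.2,-1.0,4.7],-0.0,1],[[15.1,-1.1,4.6],-0.0,1],[[15.2,-1.0,4.7],-0.0,1],[[15.2,-1.0,4.6],-0.0,1],[[15.2,-1.1,4.7],-0.0,1]]
```

Emit:
{"method": "move_arm", "body": {
  "rows": [
    [[15,-1,3],0,1],
    [[20,-1.5,5],0,1],
    [[20,-1.5,5],0,1],
    [[14,-1,5],0,1],
    [[7,0,5.5],0,1]
  ]
}}

```text
t: 7.17
tcp_pos: [0.5433, 0.0391, 0.1242]
eef_rot: [0.794, 0.608, -0.0, -0.0]
wrist_force: [0.5, -0.2, -0.2]
finger_gap: 0.0271
grasp_force: 25.3
```

Emit:
{"method": "move_arm", "body": {
  "rows": [
    [[0,0,0],0,1],
    [[0,0,0],0,1],
    [[0,0,0],0,1],
    [[0,0,0],0,1]
  ]
}}

```text
t: 7.5
tcp_pos: [0.5431, 0.0351, 0.1252]
eef_rot: [0.795, 0.606, 0.0, 0.0]
wrist_force: [0.3, 0.1, -0.0]
finger_gap: 0.0271
grasp_force: 25.3
```

```bash
python3 - <<'E'
from h import *
st(); a=save('wrist','f0.png')[100:300,200:440]; b=r.get_image('scene')[180:300,230:374];
cv2.imwrite('pics/f.png',cv2.cvtColor(np.hstack([cv2.resize(a,(400,333)),cv2.resize(b,(400,333),interpolation=cv2.INTER_CUBIC)]),cv2.COLOR_RGB2BGR))
plan([.5432,.0354,.118],-.267,1,1)
E
```

```text
t 7.5 [0.5431 0.0351 0.1252] yaz -0.269 gap 0.02711677120866488 q [-0.81  0.25  0.77  1.89 -0.19  1.08 -0.24] [ 0.3  0.1 -0. ]
[[[-0.1,0.1,7.2],-0.001,1]]
```

View pics/f.png

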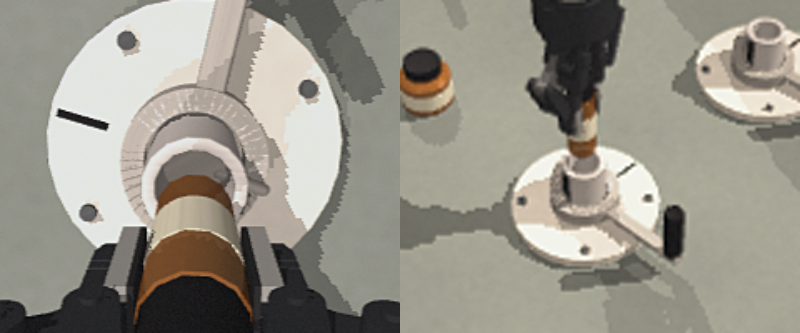

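The vial's foot sits centred over the bore in both views (wrist crop: vial about column 194, sleeve 143–246). Lowering gently.

Emit:
{"method": "move_arm", "body": {
  "rows": [
    [[0,0,5],0,1],
    [[0,0,5],0,1],
    [[0,0,5],0,1],
    [[0,0,3],0,1],
    [[0,0,0],0,1]
  ]
}}

```text
t: 8.02
tcp_pos: [0.5424, 0.0364, 0.1058]
eef_rot: [0.795, 0.607, -0.001, -0.0]
wrist_force: [-0.7, 0.4, -1.4]
finger_gap: 0.0271
grasp_force: 25.3
```

Emit:
{"method": "move_arm", "body": {
  "rows": [
    [[0,0,3],0,1],
    [[0,0,3],0,1],
    [[0,0,0],0,1]
  ]
}}

```text
t: 8.27
tcp_pos: [0.5427, 0.0364, 0.1003]
eef_rot: [0.795, 0.607, -0.0, -0.0]
wrist_force: [0.4, -0.7, -0.7]
finger_gap: 0.0272
grasp_force: 25.3
```

Emit:
{"method": "move_arm", "body": {
  "rows": [
    [[0,0,4],0,1],
    [[0,0,4],0,1],
    [[0,0,4],0,1],
    [[0,0,4],0,1],
    [[0,0,0],0,1]
  ]
}}

```text
t: 8.68
tcp_pos: [0.5424, 0.0364, 0.0839]
eef_rot: [0.795, 0.607, -0.001, -0.0]
wrist_force: [1.2, 0.8, -0.8]
finger_gap: 0.0274
grasp_force: 25.3
```

Emit:
{"method": "move_arm", "body": {
  "rows": [
    [[0,0,3],0,1],
    [[0,0,3],0,1],
    [[0,0,0],0,1],
    [[0,0,0],0,1]
  ]
}}

```text
t: 9.02
tcp_pos: [0.5429, 0.0364, 0.0787]
eef_rot: [0.795, 0.607, -0.0, -0.0]
wrist_force: [-0.1, 0.3, -0.5]
finger_gap: 0.0273
grasp_force: 25.3
```

Emit:
{"method": "move_arm", "body": {
  "rows": [
    [[0,0,1.5],0,1],
    [[0,0,1.5],0,1],
    [[0,0,0],0,1],
    [[0,0,0],0,1]
  ]
}}

```text
t: 9.35
tcp_pos: [0.5429, 0.0364, 0.0757]
eef_rot: [0.795, 0.607, -0.0, -0.0]
wrist_force: [-0.1, -0.2, -0.3]
finger_gap: 0.0273
grasp_force: 25.3
```

Emit:
{"method": "move_arm", "body": {
  "rows": [
    [[0,0,1],0,1],
    [[0,0,1],0,1],
    [[0,0,0],0,1],
    [[0,0,0],0,1]
  ]
}}

```text
t: 9.68
tcp_pos: [0.5429, 0.0364, 0.0738]
eef_rot: [0.795, 0.607, -0.0, -0.0]
wrist_force: [0.3, -0.6, -0.9]
finger_gap: 0.0272
grasp_force: 25.3
```

Emit:
{"method": "move_arm", "body": {
  "rows": [
    [[0,0,1],0,1],
    [[0,0,0],0,1],
    [[0,0,0],0,1]
  ]
}}

```text
t: 9.93
tcp_pos: [0.5432, 0.0365, 0.0732]
eef_rot: [0.795, 0.607, 0.0, -0.0]
wrist_force: [-1.0, -0.0, 4.9]
finger_gap: 0.0274
grasp_force: 25.6
```

Emit:
{"method": "move_arm", "body": {
  "rows": [
    [[0,0,1],0,1],
    [[0,0,0],0,1],
    [[0,0,0],0,1]
  ]
}}

```text
t: 10.18
tcp_pos: [0.5435, 0.0364, 0.0729]
eef_rot: [0.795, 0.607, 0.001, -0.0]
wrist_force: [-4.6, -0.2, 14.1]
finger_gap: 0.0275
grasp_force: 26.4
```

The vial is on the pad: upward force, at the expected height. Releasing slowly.

Emit:
{"method": "move_arm", "body": {
  "rows": [
    [[0,0,-1.5],0,1],
    [[0,0,0],0,0.6],
    [[0,0,0],0,0.5],
    [[0,0,0],0,0.4],
    [[0,0,0],0,0.3]
  ]
}}

```text
t: 10.6
tcp_pos: [0.5429, 0.0364, 0.0731]
eef_rot: [0.795, 0.607, -0.0, -0.0]
wrist_force: [0.4, -0.8, 0.3]
finger_gap: 0.0593
grasp_force: 0.0
```

Emit:
{"method": "move_arm", "body": {
  "rows": [
    [[0,0,0],0,0.2],
    [[0,0,0],0,0.1],
    [[0,0,0],0,0.1],
    [[0,0,0],0,0.1],
    [[0,0,0],0,0.1]
  ]
}}

```text
t: 11.02
tcp_pos: [0.543, 0.0364, 0.0733]
eef_rot: [0.795, 0.607, 0.0, 0.0]
wrist_force: [0.0, 0.6, -0.8]
finger_gap: 0.0768
grasp_force: 0.0
```

Emit:
{"method": "move_arm", "body": {
  "rows": [
    [[0,0,-20],0,0.1],
    [[0,0,-35],0,0.1],
    [[0,0,-35],0,0.1],
    [[0,0,-20],0,0.1],
    [[0,0,0],0,0.1]
  ]
}}

```text
t: 11.43
tcp_pos: [0.5455, 0.0364, 0.1879]
eef_rot: [0.795, 0.607, 0.003, 0.001]
wrist_force: [0.7, 0.5, 0.0]
finger_gap: 0.0771
grasp_force: 0.0
```

```bash
python3 - <<'E'
from h import *
st(); a=r.get_image('wrist')
for c,q,z in(('wrist','vial',.035),('wrist','handle_top',.086),('wrist','mark',.012)):
  for d in r.place_of(c,q)[:2]: print(c,q,d['score'],d['at'],at_z(c,d['at'],z).round(4))
b=r.get_image('scene')
for d in r.place_of('scene','handle_top')[:3]: print(d['score'],d['at'],at_z('scene',d['at'],.086).round(4))
b=b[180:300,230:374]
cv2.imwrite('pics/g.png',cv2.cvtColor(np.hstack([cv2.resize(a,(480,300)),cv2.resize(b,(320,300),interpolation=cv2.INTER_CUBIC)]),cv2.COLOR_RGB2BGR))
print('vialtop',proj('wrist',[.543,.0355,.133]).round(1),'bore',proj('wrist',[.543,.0355,.07]).round(1))
E
```

```text
t 11.43 [0.5455 0.0364 0.1879] yaz -0.267 gap 0.07705065287145287 q [-0.85  0.17  0.79  1.81 -0.13  1.2  -0.29] [0.7 0.5 0. ]
wrist vial 0.71 [314.3, 182.7] [0.5417 0.0366 0.035 ]
wrist handle_top 0.81 [348.5, 47.1] [0.593  0.1357 0.086 ]
wrist mark 0.82 [258.9, 160.6] [0.4912 0.0678 0.012 ]
0.92 [395.6, 202.2] [0.3589 0.2863 0.086 ]
0.8 [328.6, 255.7] [0.5978 0.1392 0.086 ]
0.66 [244.1, 154.6] [ 0.2435 -0.2207  0.086 ]
vialtop [317.7 218.9] bore [317.5 192.8]
```

View pics/g.png

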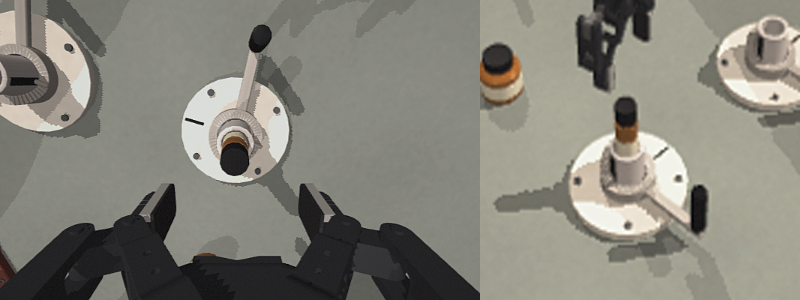

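The vial stands upright in the bore, cap at wrist-picture (235,157) and just beside the sleeve axis in the scene crop. The lever is at rest with its handle at (260,38). Next is the handle: bore axis (0.543, 0.0357), lifter yaw about 0.277, handle near (0.5955, 0.138).

```bash
python3 - <<'E'
from h import *
plan([.5955,.138,.188],-.474,6,0)
E
```

```text
[[[18.7,4.1,-1.0],0.035,0],[[18.8,3.4,-1.0],0.035,0],[[18.9,2.8,-0.9],0.035,0],[[19.0,2.1,-1.0],0.035,0],[[19.1,1.5,-1.0],0.035,0]]
[[[19.1,0.8,-1.0],0.035,0]]
```

Emit:
{"method": "move_arm", "body": {
  "rows": [
    [[18.5,4,-1],0.035,0],
    [[19,3.5,-1],0.035,0],
    [[19,3,-1],0.035,0],
    [[19,2,-1],0.035,0],
    [[19,1.5,-1],0.035,0]
  ]
}}

```text
t: 12.15
tcp_pos: [0.5874, 0.1218, 0.1872]
eef_rot: [0.845, 0.534, -0.001, -0.0]
wrist_force: [-0.4, 0.4, -0.4]
finger_gap: 0.0855
grasp_force: 0.0
```

Emit:
{"method": "move_arm", "body": {
  "rows": [
    [[19,1,0],0.035,0],
    [[0,0,0],0,0],
    [[0,0,0],0,0],
    [[0,0,0],0,0]
  ]
}}

```text
t: 12.48
tcp_pos: [0.5961, 0.1368, 0.1875]
eef_rot: [0.854, 0.52, -0.001, 0.0]
wrist_force: [0.1, -0.5, -0.7]
finger_gap: 0.0857
grasp_force: 0.0
```

```bash
python3 - <<'E'
from h import *
st(); r.get_image('wrist')
for d in r.place_of('wrist','handle_top')[:2]: print(d['score'],d['at'],at_z('wrist',d['at'],.086).round(4))
for d in r.place_of('wrist','bore_mouth')[:1]: print(d['score'],d['at'],at_z('wrist',d['at'],.07).round(4))
plan([.5955,.138,.045],-.474,1,0)
E
```

```text
t 12.48 [0.5961 0.1368 0.1875] yaz -0.477 gap 0.08565229159126779 q [-0.91  0.34  0.76  1.65 -0.25  1.25 -0.57] [ 0.1 -0.5 -0.7]
0.87 [316.3, 193.3] [0.5972 0.138  0.086 ]
0.92 [24.2, 287.8] [0.3084 0.1787 0.07  ]
[[[0.8,-1.3,143.2],-0.004,0]]
```

Emit:
{"method": "move_arm", "body": {
  "rows": [
    [[1,0,25],0,0],
    [[0,0,35],0,0],
    [[0,0,35],0,0],
    [[0,0,28],0,0],
    [[0,0,18],0,0]
  ]
}}

```text
t: 13.05
tcp_pos: [0.5952, 0.1378, 0.0444]
eef_rot: [0.854, 0.52, -0.002, -0.0]
wrist_force: [-1.1, 1.1, 0.6]
finger_gap: 0.0855
grasp_force: 0.0
```

Emit:
{"method": "move_arm", "body": {
  "rows": [
    [[0,0,0],0,0.2],
    [[0,0,0],0,0.4],
    [[0,0,0],0,0.6],
    [[0,0,0],0,0.7],
    [[0,0,0],0,0.8]
  ],
  "squeeze": 30
}}

```text
t: 13.47
tcp_pos: [0.598, 0.1389, 0.049]
eef_rot: [0.854, 0.52, 0.001, 0.0]
wrist_force: [-0.3, 0.7, -0.9]
finger_gap: 0.0257
grasp_force: 0.0
```

Emit:
{"method": "move_arm", "body": {
  "rows": [
    [[0,0,0],0,1],
    [[0,0,0],0,1],
    [[0,0,0],0,1],
    [[0,0,0],0,1]
  ]
}}

```text
t: 13.8
tcp_pos: [0.5983, 0.1388, 0.0488]
eef_rot: [0.854, 0.52, 0.001, 0.0]
wrist_force: [1.1, -0.4, 7.4]
finger_gap: 0.0191
grasp_force: 29.4
```

```bash
python3 - <<'E'
from h import *
s=st(); C=np.array([.543,.0357]); d=s['tcp_pos'][:2]-C; print('rad',np.hypot(*d),'phi',np.arctan2(d[1],d[0]))
E
```

```text
t 13.8 [0.5983 0.1388 0.0488] yaz -0.477 gap 0.01906921898308708 q [-0.84  0.49  0.69  1.78 -0.37  1.   -0.48] [ 1.1 -0.4  7.4]
rad 0.1169870962639411 phi 1.0783557150768042
```

The handle is gripped (19 mm gap, 29 N) at about 1.08 rad about the bore axis. Now the counter-clockwise swing on the 116 mm arc, 0.06 rad per row.

Emit:
{"method": "move_arm", "body": {
  "rows": [
    [[-0.2,-7,0],-0.06,1],
    [[-0.2,-7,0],-0.06,1],
    [[-0.2,-7,0],-0.06,1],
    [[-0.2,-7,0],-0.06,1],
    [[-0.2,-7,0],-0.06,1]
  ]
}}

```text
t: 14.22
tcp_pos: [0.5653, 0.1503, 0.0488]
eef_rot: [0.766, 0.643, 0.002, 0.001]
wrist_force: [2.0, -0.4, 5.4]
finger_gap: 0.0192
grasp_force: 29.9
```

Emit:
{"method": "move_arm", "body": {
  "rows": [
    [[-0.2,-7,0],-0.06,1],
    [[-0.2,-7,0],-0.06,1],
    [[-0.2,-7,0],-0.06,1],
    [[-0.2,-7,0],-0.06,1],
    [[-0.2,-7,0],-0.06,1]
  ]
}}

```text
t: 14.63
tcp_pos: [0.5305, 0.1515, 0.0488]
eef_rot: [0.661, 0.75, 0.002, 0.001]
wrist_force: [3.2, -0.0, 5.8]
finger_gap: 0.019
grasp_force: 29.9
```

```bash
python3 - <<'E'
from h import *
s=st(); C=np.array([.543,.0357]); d=s['tcp_pos'][:2]-C; print('rad',np.hypot(*d),'phi',np.arctan2(d[1],d[0]))
E
```

```text
t 14.63 [0.5305 0.1515 0.0488] yaz 0.126 gap 0.018952221684786157 q [-0.85  0.34  0.58  1.93 -0.23  0.93 -0.03] [ 3.2 -0.   5.8]
rad 0.11652139458562515 phi 1.6782316843259375
```

Emit:
{"method": "move_arm", "body": {
  "rows": [
    [[-0.2,-7,0],-0.06,1],
    [[-0.2,-7,0],-0.06,1],
    [[-0.2,-7,0],-0.06,1],
    [[-0.2,-7,0],-0.06,1],
    [[-0.2,-7,0],-0.06,1]
  ]
}}

```text
t: 15.05
tcp_pos: [0.497, 0.1424, 0.0488]
eef_rot: [0.542, 0.841, 0.002, 0.001]
wrist_force: [3.6, 0.6, 5.5]
finger_gap: 0.0189
grasp_force: 29.9
```

Emit:
{"method": "move_arm", "body": {
  "rows": [
    [[-0.2,-7,0],-0.06,1],
    [[-0.2,-7,0],-0.06,1],
    [[-0.2,-7,0],-0.06,1],
    [[-0.2,-7,0],-0.06,1],
    [[0,0,0],0,1]
  ]
}}

```text
t: 15.47
tcp_pos: [0.4725, 0.1277, 0.0488]
eef_rot: [0.437, 0.9, 0.002, 0.001]
wrist_force: [3.7, 1.6, 3.6]
finger_gap: 0.0193
grasp_force: 29.7
```

```bash
python3 - <<'E'
from h import *
s=st(); C=np.array([.543,.0357]); d=s['tcp_pos'][:2]-C; print('rad',np.hypot(*d),'phi',np.arctan2(d[1],d[0]))
E
```

```text
t 15.47 [0.4725 0.1277 0.0488] yaz 0.666 gap 0.019283819269555618 q [-0.82  0.2   0.51  2.07 -0.13  0.89  0.43] [3.7 1.6 3.6]
rad 0.11588487067640632 phi 2.224558871474553
```

Emit:
{"method": "move_arm", "body": {
  "rows": [
    [[-0.2,-7,0],-0.06,1],
    [[-0.2,-7,0],-0.06,1],
    [[-0.2,-7,0],-0.06,1],
    [[-0.2,-7,0],-0.06,1],
    [[-0.2,-6.5,0],-0.06,1]
  ]
}}

```text
t: 15.88
tcp_pos: [0.4493, 0.1033, 0.0487]
eef_rot: [0.298, 0.955, 0.002, 0.001]
wrist_force: [2.6, 2.5, 6.7]
finger_gap: 0.0188
grasp_force: 30.4
```

Emit:
{"method": "move_arm", "body": {
  "rows": [
    [[-0.2,-6.5,0],-0.055,1],
    [[0,0,0],0,1],
    [[0,0,0],0,1],
    [[0,0,0],0,1],
    [[0,0,0],0,1]
  ]
}}

```text
t: 16.3
tcp_pos: [0.4458, 0.0981, 0.0487]
eef_rot: [0.273, 0.962, 0.002, 0.001]
wrist_force: [0.8, 4.7, 7.0]
finger_gap: 0.0191
grasp_force: 30.5
```

```bash
python3 - <<'E'
from h import *
s=st(); C=np.array([.543,.0357]); d=s['tcp_pos'][:2]-C; print('rad',np.hypot(*d),'phi',np.arctan2(d[1],d[0]))
a=r.get_image('top')[110:220,250:450-40]; b=r.get_image('scene')[180:300,230:374]
cv2.imwrite('pics/k.png',cv2.cvtColor(np.hstack([cv2.resize(a,(436,300),interpolation=cv2.INTER_CUBIC),cv2.resize(b,(360,300),interpolation=cv2.INTER_CUBIC)]),cv2.COLOR_RGB2BGR))
for c in('top','scene'):
  r.get_image(c)
  for q in('squat_jar','dropper_bottle','tin'):
    for e in r.place_of(c,q)[:1]: print(c,q,at_z(c,e['at'],0).round(3))
E
```

```text
t 16.3 [0.4458 0.0981 0.0487] yaz 1.018 gap 0.019097893987070975 q [-0.77  0.13  0.48  2.14 -0.08  0.88  0.78] [0.8 4.7 7. ]
rad 0.11549488116652136 phi 2.5704307799674453
top squat_jar [ 0.437 -0.169  0.   ]
top dropper_bottle [ 0.552 -0.302  0.   ]
top tin [0.463 0.382 0.   ]
scene squat_jar [ 0.435 -0.175  0.   ]
scene dropper_bottle [ 0.539 -0.301  0.   ]
scene tin [ 0.467  0.374 -0.   ]
```

View pics/k.png

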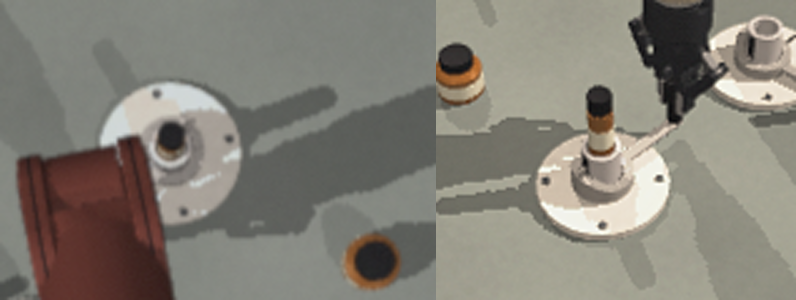

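The arm now lies over the mark, which is hidden beneath it at about (640,155) in the right-hand crop. The vial stands upright and visibly raised (cap at (600,102)), and the bystanders are where they started. The swing measures 1.49 rad and the lever is held still, so I'm handing in.

```bash
python3 -c "
from h import *
st(); print(r.hand_in())"
```

```text
t 16.8 [0.4459 0.0982 0.0487] yaz 1.018 gap 0.01943713813533804 q [-0.77  0.13  0.48  2.14 -0.08  0.88  0.78] [1.4 2.9 7.3]
the job is handed in; nothing more can be done
None
```

I handed the job in at 16.8 s with the vial upright on the pad and raised, and the gripper holding the lever at about 1.49 rad over the line; the hand-in call returned no verdict, and the jar, dropper bottle and tin measured within 1 cm of their starting places.

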